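# Prop the overhanging stand with its crank jack

### The arm

A 6-joint arm with a two-finger parallel gripper is mounted at the origin on the work surface; the furniture and walls round the work are solid. World frame = base frame: x ahead of the robot, y to its left, z up, the work surface at z = 0. Lengths are in m, angles in rad, forces in N, time in s.
With the tool pointing down it reaches from about 0.3 to 0.875 m from the base axis. Payload 6.4 kg.
Tool frame: the origin (TCP) lies where the fingers leave the gripper's body, on its centre line; the fingertips stand 73 mm ahead of it and the grasp point (between the pads) lies 54 mm ahead of it; z points along the fingers, y is the line along which they close (so a half turn about z gives the same grasp; the last joint's range is limited). The gripper opens to 85 mm and grips with 20 to 120 N. Pads are 22 mm wide; open, the fingers measure 114 mm over their backs; the gripper's body (76 mm by 85 mm) begins 54 mm behind the grasp point. The pads swing forward as they close: fully open they stand 13 mm farther back than shut.
Start: joints at [-0.206, 0.181, 1.607, -0, 1.354, -0.206], TCP at [0.575, 0, 0.304] pointing down, gripper open.
Joint ranges: [-2.99, 2.99], [-0.89, 2.07], [0.3, 2.58], [-1.14, 4.28], [0, 2.63], [-3.12, 3.12]. Speed limits (rad/s): [2.57, 2.57, 3.01, 3.14, 3.14, 3.14].

### API

Orientations are given as a unit quaternion [w, x, y, z].
In Python, from bench import ctrl gives the robot as it stands.
- The arm moves only by the tool carry_out, never from a script. Its argument "steps" is one flat list of numbers, 7 for each row, row after row: the shift along the tool's x, y, z in m, then the turn, a rotation vector about the tool's x, y, z in rad, then the opening, from 0 (shut) to 1 (fully open). In form: [dx, dy, dz, wx, wy, wz, claw, dx, dy, dz, wx, wy, wz, claw, ...]. A call has 1 to 20 rows; each row is the pose to reach, as a shift and turn from the pose commanded when the call began, along the tool's axes at that moment; what a row does not reach only later rows make up. A row lasts 1/10 s, in which the tool goes at most 50 mm and 8.59 degrees, less where a joint would pass 70% of its speed; a pose out of reach is approached as far as the arm can. A call with a gripper value outside its range is refused whole. The fingers move at their own pace and stop on an object; the grip force is fixed at half the most. Time passes only in rows, so rows that repeat a pose let the fingers close. It gives the time, the measured TCP pose, the force, the opening and the grip force at its end, in the units of the state.
- ctrl.get_obs(): the state, without advancing time (a new reading comes with each control period).
- ctrl.camera(name): name is "scene" or "side" or "wrist"; returns the picture (420x560x3 uint8, red, green, blue); there is no depth.
- ctrl.camera_params(name): a dict with "vertical_fov" (degrees; the focal length in pixels is half the picture's height over the tangent of half this angle, whatever the lens; pixels are square), "cx", "cy" (the principal point, pixels), "cam_to_world" (4x4, takes a point from camera to world coordinates); the wrist camera has in their place "hand_eye" (4x4, takes a point from camera to tool coordinates, whose origin is the TCP and whose axes are the flange's). Camera axes: x right, y down, z forward; pixel columns grow to the right and rows downward; lengths in m; the calibration is good to about 2 mm. A picture is of the moment at which its call begins: read the wrist's pose just before it. camera_params takes no time and is no camera call.
- ctrl.hand_in(): hands the job in; it is judged then, once.
The state is a dict: "time_s": time; "q": joint angles; "dq": joint speeds; "joint_efforts": joint torques, N m; "eef_pos": TCP position; "eef_rot": TCP orientation; "wrist_force": force on the tool from outside, world axes, zero at the start; "torque": the same for the moment, N m; "opening": opening from 0.0 (shut) to 1.0 (fully open); "grasp_force": force on a finger pad.
Only numpy, scipy, OpenCV 4.12 (cv2) and the standard library are available. Lean on these libraries where they do the work, as an engineer would, in place of code of your own. Each camera call takes 0.05 s, during which the arm holds its last target. There are 200 camera calls.

### The job

Set the wooden bearing plank under the jack leg of the green stand, its black rubber disc centred below the foot. Then take the red knob and crank clockwise (seen from above) until the foot has landed on the disc and the crank load has risen to about one and a half times its free-running load; stop there, because cranking harder would lift the stand off its bolts. Let go, leaving the foot bearing on the disc and the other things on the bench undisturbed.

Things in the scene. Friction and masses are not known exactly. Their poses are not given: they have to be found in the camera images.
- stand: green stand bolted to the table: platform 140 x 180 mm (top 130 mm up, x = 45 to 185 mm), column plate from x = 100 mm, grey jack tube (radius 23 mm) in front. Origin on the table under the jack's vertical axis, z up, platform towards +x. The rubber foot, 44 mm across, on that axis hangs 38 to 60 mm up at the start: its setting differs each time, not given. Crank on top of the tube
- crank (a joint): crank angle, rad, positive clockwise from above; 0 = knob on the stand's -x side; starts at 0 to 1. Each rad clockwise lowers the foot 6 mm; it lands after 3 to 8 rad, then presses 36 N more per rad. It locks where it is left. 15 to 40 N on the foot is right, more than 50 N lifts the stand
- knob_mid (a point): grip point on the axis of the red knob: upright, 22 mm across, from 191 to 233 mm above the table, 40 mm from the jack's axis; this point 215 mm up, nothing else there is higher than 193 mm. The knob spins on its pin: the hand need not turn. Turning it free takes about 7.5 N along the circle, plus 0.15 N per newton on the foot (right: 9.8 to 13.5 N)
- plank: loose plywood bearing plank 80 x 205 x 14 mm, 0.35 kg, with a black rubber disc 60 mm across (its top 16 mm above the underside) near one end and a dark wooden grip block near the other. Origin on the underside under the disc's centre, z up, the plank reaches from y = -45 to +160 mm, +y towards the grip block
- plank_grip (a point): point to grip on the plank's dark wooden grip block: 24 mm wide along the plank's x, 50 mm along its y, its top 55 mm above the underside; this point is centred in it, 38 mm above the underside and 130 mm from the disc's centre along the plank's +y
- driver_a: screwdriver with blue handle, bystander, leave alone
- compound_yellow: yellow bar of polishing compound, bystander, leave alone
- pot_paste: white pot with red lid, bystander, leave alone
- carton_small: small white and pink carton, bystander, leave alone

How it is judged:
By the outcome, as a careful person would: the job done as asked, in the order asked, and still so for the second after the job is handed in, with the robot touching nothing.
It also fails if it takes over 72 s, if anything falls off the work surface, if the arm or the gripper's body presses on something with over 40 N, if the wrist force passes 120 N, or if a joint passes its speed limit or range.

## Working session

There is one attempt and no reset: what is moved stays moved. The work goes in short steps, Python scripts to look and compute and a tool call to move; the robot and the scene stay as the last step left them, time stands still between calls to the robot, and variables do not carry over. Pictures are saved under pics/ and viewed, at most 10 in all, crops included, and the job is handed in when it is done.

Besides the shell and the picture viewer there is one more tool, called after "Call:" as name(argument=value, ...), one argument or row to a line, values as JSON. carry_out: Moves the arm, as the interface text tells. Its arguments: {"type":"object","properties":{"steps":{"type":"array"}},"required":["steps"]}

```bash
mkdir -p pics; cat > h.py <<'E'
import numpy as np,cv2
from bench import ctrl
from scipy.spatial.transform import Rotation as R
def snap(n,f):
    im=ctrl.camera(n); cv2.imwrite('pics/'+f,im[:,:,::-1]); return im
def cam(n,obs=None):
    p=ctrl.camera_params(n); f=210/np.tan(np.radians(p['vertical_fov'])/2)
    if n=='wrist':
        o=obs or ctrl.get_obs(); q=np.array(o['eef_rot']); T=np.eye(4);T[:3,:3]=R.from_quat(q[[1,2,3,0]]).as_matrix();T[:3,3]=o['eef_pos']; M=T@np.array(p['hand_eye'])
    else: M=np.array(p['cam_to_world'])
    return f,p['cx'],p['cy'],M
def ray(c,u,v):
    f,cx,cy,M=c; d=M[:3,:3]@np.array([(u-cx)/f,(v-cy)/f,1]); return M[:3,3],d/np.linalg.norm(d)
def onz(c,u,v,z):
    o,d=ray(c,u,v); return o+d*(z-o[2])/d[2]
def proj(c,P):
    f,cx,cy,M=c; p=M[:3,:3].T@(np.array(P)-M[:3,3]); return np.array([cx+f*p[0]/p[2],cy+f*p[1]/p[2]])
def meet(r1,r2):
    (a,d),(b,e)=r1,r2; s=np.linalg.lstsq(np.c_[d,-e],b-a,rcond=None)[0]; p,q=a+d*s[0],b+e*s[1]; return (p+q)/2,np.linalg.norm(p-q)
E
python3 - <<'E'
from h import *
a=snap('scene','s1.png');b=snap('side','d1.png');o=ctrl.get_obs();snap('wrist','w1.png')
cv2.imwrite('pics/a1.png',cv2.resize(np.hstack([a,b])[:,:,::-1],(800,300)))
print(o)
for n in('scene','side','wrist'):print(n,cam(n), ctrl.camera_params(n))
E
```

```text
{'time_s': 0.1, 'q': array([-2.06326393e-01,  1.81449572e-01,  1.60795017e+00,  1.57164909e-05,
        1.35379118e+00, -2.06299754e-01]), 'dq': array([ 0.00082958, -0.00224799, -0.00298034, -0.00089591,  0.0009151 ,
        0.0002704 ]), 'joint_efforts': array([-2.02498759e-04, -4.45872438e+01, -3.52238703e+01, -4.27332343e-04,
        4.16999465e-03,  3.20961749e-05]), 'eef_pos': array([5.74601033e-01, 8.96970518e-05, 3.03063432e-01]), 'eef_rot': array([-6.73043647e-04,  7.07117174e-01,  7.07095936e-01, -4.30910226e-04]), 'wrist_force': array([ 0.70789308, -0.01313798, -0.24843583]), 'torque': array([ 0.00976608, -0.05202278,  0.07729443]), 'grasp_force': 0.0, 'opening': 1.0017356630858312}
scene (np.float64(419.0834599239199), 287.29086866510687, 211.64587307709039, array([[-0.85762328, -0.40421746,  0.31794741,  0.03791346],
       [-0.51414601,  0.65987983, -0.5479165 ,  0.85581137],
       [ 0.01167033, -0.63337734, -0.7737551 ,  1.32360566],
       [ 0.        ,  0.        ,  0.        ,  1.        ]])) {'vertical_fov': 53.23030369372381, 'cx': 287.29086866510687, 'cy': 211.64
[... 1108 characters left out ...]
],
       [-5.84973719e-05, -9.64459039e-01, -2.64232394e-01,
         6.71462537e-02],
       [-2.03628058e-03,  2.64231962e-01, -9.64457010e-01,
         3.73386521e-01],
       [ 0.00000000e+00,  0.00000000e+00,  0.00000000e+00,
         1.00000000e+00]])) {'vertical_fov': 68.37242546960618, 'cx': 285.1762677684601, 'cy': 215.06363780696884, 'hand_eye': array([[-3.88263843e-05, -9.64375438e-01, -2.64537356e-01,
         6.70691460e-02],
       [ 9.99999744e-01,  1.51607204e-04, -6.99457502e-04,
        -3.87760100e-04],
       [ 7.14645404e-04, -2.64537315e-01,  9.64375185e-01,
        -7.01597545e-02],
       [ 0.00000000e+00,  0.00000000e+00,  0.00000000e+00,
         1.00000000e+00]])}
```

View pics/s1.png

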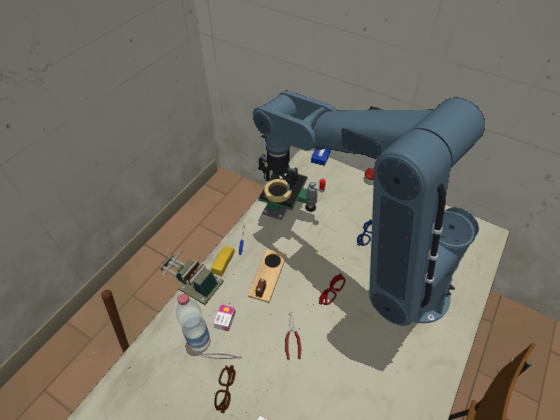

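View pics/d1.png

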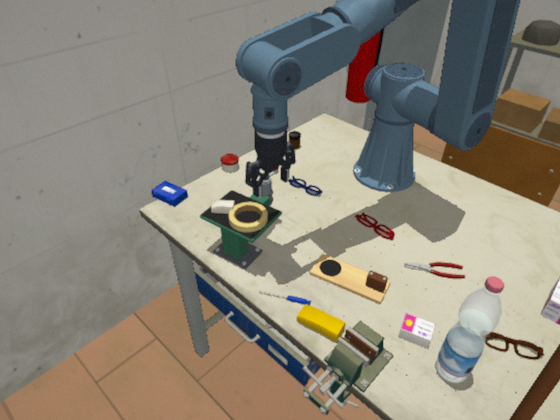

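The scene view shows the plank at (267,275) with its disc at (272,261) and its grip block at (261,288). The jack tube is at (311,195), the red knob at (322,184), and the platform at about (285,195). The side view shows the disc at (330,268) and the grip at (377,281), with the tube partly behind the platform.

```bash
python3 - <<'E'
from h import *
C={n:cam(n) for n in('scene','side')}
def cen(n,f,fn,box):
    im=cv2.imread('pics/'+f)[:,:,::-1].astype(int); m=fn(im[...,0],im[...,1],im[...,2]).astype(np.uint8); M=np.zeros_like(m);x0,y0,x1,y1=box;M[y0:y1,x0:x1]=m[y0:y1,x0:x1]
    k,l,s,c=cv2.connectedComponentsWithStats(M); i=1+np.argmax(s[1:,4]); return c[i],s[i],l==i
dark=lambda r,g,b:(r<60)&(g<60)&(b<60)
red=lambda r,g,b:(r>110)&(g<60)&(b<60)
for n,f,bx in(('scene','s1.png',(255,248,290,275)),('side','d1.png',(312,256,348,280))):
    c,s,_=cen(n,f,dark,bx);print('disc',n,c,s,onz(C[n],*c,.016))
wood=lambda r,g,b:(r>150)&(r-b>55)&(g>100)
for n,f,bx in(('scene','s1.png',(240,240,295,310)),('side','d1.png',(300,245,400,310))):
    c,s,m=cen(n,f,wood,bx); h=cv2.convexHull(np.argwhere(m)[:,::-1].astype(np.float32))[:,0]
    P=np.array([onz(C[n],*p,.014)[:2] for p in h]).astype(np.float32);r=cv2.minAreaRect(P);print('plank',n,r,cv2.boxPoints(r).tolist())
for n,f,bx in(('scene','s1.png',(312,172,335,195)),):
    c,s,_=cen(n,f,red,bx);print('knob',n,c,s,onz(C[n],*c,.214))
s=cv2.imread('pics/s1.png')[150:240,240:350];d=cv2.imread('pics/d1.png')[150:280,180:320]
w=cv2.imread('pics/w1.png')
big=np.zeros((600,800,3),np.uint8)
big[:300,:366]=cv2.resize(s,(366,300),interpolation=2);big[:300,400:723]=cv2.resize(d,(323,300),interpolation=2);big[300:,:400]=cv2.resize(w,(400,300))
cv2.imwrite('pics/c1.png',big)
E
```

```text
disc scene [272.04026846 260.41610738] [265 255  15  12 149] [0.50383474 0.15810252 0.016     ]
disc side [330.19230769 267.36324786] [320 260  21  16 234] [0.5058274  0.15857639 0.016     ]
plank scene ((0.48888927698135376, 0.2132289707660675), (0.07896125316619873, 0.2041439265012741), 13.904540061950684) [[0.42603713274002075, 0.3028225898742676], [0.47509390115737915, 0.10466058552265167], [0.5517414212226868, 0.12363535165786743], [0.5026846528053284, 0.32179737091064453]]
plank side ((0.4946171045303345, 0.21480131149291992), (0.08663620054721832, 0.20532263815402985), 14.059816360473633) [[0.4276566803455353, 0.3038637042045593], [0.47753670811653137, 0.10469198226928711], [0.561577558517456, 0.12573891878128052], [0.51169753074646, 0.32491064071655273]]
knob scene [322.19354839 183.41935484] [320 180   5  10  31] [ 0.45394062 -0.1095059   0.214     ]
```

View pics/c1.png

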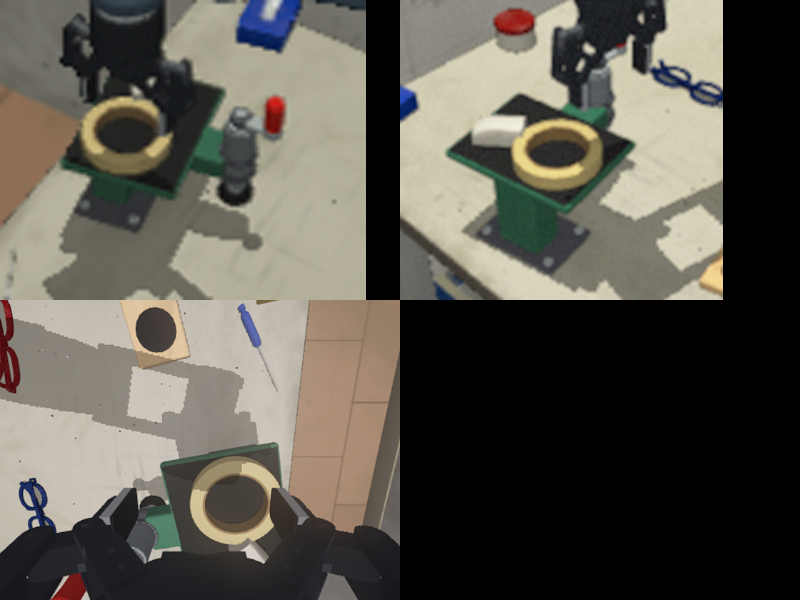

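The crop shows a ring and a white box on the platform. It also shows the jack tube at about (312,185) in the scene image, the foot at (311,207), and platform corners that are good enough to give the stand's yaw.

```bash
python3 - <<'E'
from h import *
o=ctrl.get_obs();W=cam('wrist',o);S=cam('scene');D=cam('side')
w=lambda x,y:(x*1.4,(y-300)*1.4)
s=lambda x,y:(240+x/3.327,150+y/3.333)
d=lambda x,y:(180+(x-400)/2.307,150+y/2.307)
for n,c,p in(('w xmin,ymax',W,w(162,463)),('w xmax,ymax',W,w(277,444)),('s x45 far',S,s(225,88)),('s x45 near',S,s(176,193)),('s x185 near',S,s(62,163)),('d',D,d(447,154)),('d',D,d(565,208)),('d',D,d(635,146)),('d',D,d(520,96))):
    print(n,onz(c,*p,.13).round(4))
print('tube top',onz(S,*s(240,112),.175),'foot bottom centre',[onz(S,*s(236,195),z).round(3) for z in(.04,.05,.06)],'knob',onz(S,*s(274,114),.212),onz(S,*s(274,99),.233), onz(S,*s(274,130),.191))
E
```

```text
w xmin,ymax [ 0.5257 -0.0108  0.13  ]
w xmax,ymax [0.6566 0.0118 0.13  ]
s x45 far [ 0.5524 -0.186   0.13  ]
s x45 near [ 0.5199 -0.0157  0.13  ]
s x185 near [0.6525 0.0138 0.13  ]
d [ 0.6938 -0.1511  0.13  ]
d [0.6594 0.0144 0.13  ]
d [ 0.53   -0.0029  0.13  ]
d [ 0.5611 -0.1743  0.13  ]
tube top [ 0.50030586 -0.12282142  0.175     ] foot bottom centre [array([ 0.493, -0.116,  0.04 ]), array([ 0.49 , -0.109,  0.05 ]), array([ 0.486, -0.101,  0.06 ])] knob [ 0.45236139 -0.10811207  0.212     ] [ 0.45488348 -0.10944764  0.233     ] [ 0.44894221 -0.10508265  0.191     ]
```

```bash
python3 - <<'E'
from h import *
S=cam('scene')
for n,p,z in(('bottle base',(200,342),0),('bottle top',(183,299),.2),('carton',(225,317),.03),('redgl',(332,290),0),('redgl L',(321,298),0),('redglR',(344,278),0),('blueg',(366,232),0),('pliers',(292,318),0),('vise',(200,280),.05),('yellow',(223,261),.03)):print(n,onz(S,*p,z).round(3))
E
```

```text
bottle base [0.542 0.535 0.   ]
bottle top [0.591 0.507 0.2  ]
carton [0.514 0.433 0.03 ]
redgl [0.262 0.144 0.   ]
redgl L [0.281 0.192 0.   ]
redglR [0.247 0.078 0.   ]
blueg [ 0.264 -0.155  0.   ]
pliers [0.329 0.309 0.   ]
vise [0.662 0.373 0.05 ]
yellow [0.649 0.26  0.03 ]
```

Call:
carry_out(
  steps=[0.05,-0.02,0,0,0,-0.08,1,0.1,-0.04,0,0,0,-0.16,1,0.15,-0.06,0,0,0,-0.244,1,0.2,-0.08,0,0,0,-0.244,1,0.25,-0.104,0.03,0,0,-0.244,1,0.292,-0.104,0.054,0,0,-0.244,1,0.292,-0.104,0.054,0,0,-0.244,1,0.292,-0.104,0.054,0,0,-0.244,1,0.292,-0.104,0.054,0,0,-0.244,1],
)

```text
time_s: 1.05
eef_pos: [0.4708, 0.292, 0.2496]
eef_rot: [-0.0, 0.615, 0.788, -0.001]
wrist_force: [0.1, -0.1, 0.9]
opening: 1.002
grasp_force: 0.0
```

```bash
python3 - <<'E'
from h import *
o=ctrl.get_obs();W=cam('wrist',o);im=snap('wrist','w2.png').astype(int)
dk=((im.max(2)<70)).astype(np.uint8)
k,l,s,c=cv2.connectedComponentsWithStats(dk)
for i in range(1,k):
    if s[i,4]>300:print(s[i],c[i].round(1),onz(W,*c[i],.016).round(4))
r,g,b=im[...,0],im[...,1],im[...,2]
m=((r>150)&(r-b>45)&(g>100)).astype(np.uint8)
k,l,s,c=cv2.connectedComponentsWithStats(m);i=1+np.argmax(s[1:,4])
h=cv2.convexHull(np.argwhere(l==i)[:,::-1].astype(np.float32))[:,0]
P=np.array([onz(W,*p,.014)[:2] for p in h]).astype(np.float32);print(s[i],cv2.minAreaRect(P))
G=(0.4735,.2845,.055);print(proj(W,G))
E
```

```text
[421 101  42 107 346] [442.2 151.2] [0.6052 0.3747 0.016 ]
[ 441  128  100   84 5368] [489.  164.9] [0.6542 0.3735 0.016 ]
[    0   263   560   157 49131] [281.4 366.9] [0.5147 0.0951 0.016 ]
[ 248  227   75  126 6474] ((0.4953843355178833, 0.18880648910999298), (0.07834172993898392, 0.15318411588668823), 13.911669731140137)
[286.89511072 217.70252908]
```

View pics/w2.png

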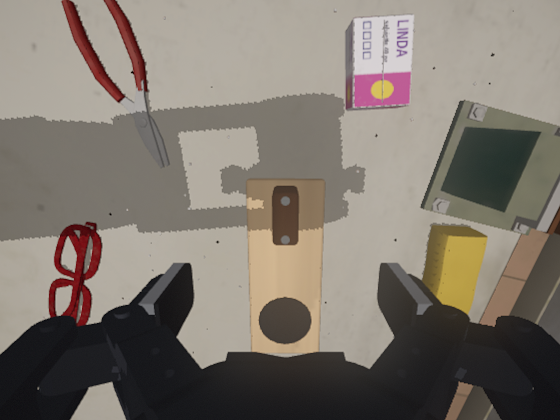

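The wrist view shows the block at columns 272–299, rows 186–245, and the disc at (285,320). The plank is aligned with the gripper and within about 1 mm of the estimate, so I'll go down and grip.

Call:
carry_out(
  steps=[0,-0.001,0.05,0,0,0,1,0,-0.001,0.1,0,0,0,1,0,-0.001,0.14,0,0,0,1,0,-0.001,0.157,0,0,0,1,0,-0.001,0.157,0,0,0,1,0,-0.001,0.157,0,0,0,0.2,0,-0.001,0.157,0,0,0,0.1,0,-0.001,0.157,0,0,0,0,0,-0.001,0.157,0,0,0,0,0,-0.001,0.157,0,0,0,0,0,-0.001,0.157,0,0,0,0,0,-0.001,0.157,0,0,0,0],
)

```text
time_s: 2.3
eef_pos: [0.4708, 0.2921, 0.0943]
eef_rot: [0.001, 0.616, 0.788, 0.001]
wrist_force: [-1.2, -0.6, 6.6]
opening: 0.274
grasp_force: 60.4
```

Call:
carry_out(
  steps=[0,0,-0.006,0,0,0,0,0,0,-0.012,0,0,0,0,0,0,-0.012,0,0,0,0,0,0,-0.012,0,0,0,0],
)

```text
time_s: 2.7
eef_pos: [0.4699, 0.2918, 0.1049]
eef_rot: [-0.0, 0.616, 0.788, 0.0]
wrist_force: [0.5, 0.2, -4.3]
opening: 0.272
grasp_force: 59.0
```

```bash
python3 - <<'E'
from h import *
S=cam('scene');D=cam('side')
a=snap('scene','s3.png');b=snap('side','d3.png')
def cen(im,box):
    m=(im.max(2)<62).astype(np.uint8);M=np.zeros_like(m);x0,y0,x1,y1=box;M[y0:y1,x0:x1]=m[y0:y1,x0:x1]
    k,l,s,c=cv2.connectedComponentsWithStats(M); i=1+np.argmax(s[1:,4]); return c[i],s[i]
ca,sa=cen(a,(255,243,290,272));cb,sb=cen(b,(312,246,348,278));print(ca,sa,cb,sb,meet(ray(S,*ca),ray(D,*cb)))
x=a[200:330,200:330];y=b[200:330,270:430]
cv2.imwrite('pics/c3.png',np.hstack([cv2.resize(x,(350,350)),cv2.resize(y,(431,350))])[:,:,::-1])
E
```

```text
[269.99180328 264.44262295] [255 257  25  15 122] [330.51282051 264.85042735] [321 258  20  15 234] (array([0.50230449, 0.16545815, 0.01683057]), np.float64(0.020675883517928578))
```

View pics/c3.png

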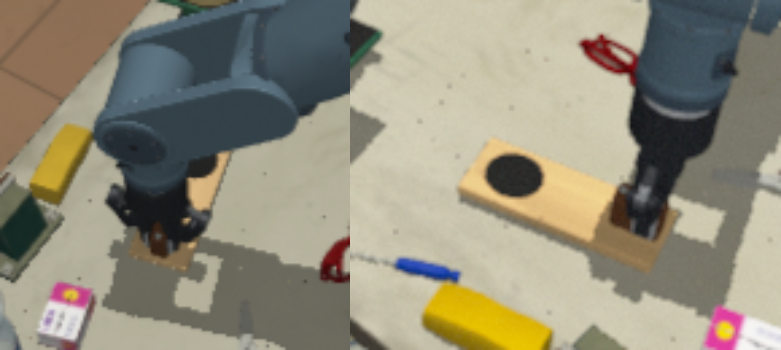

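The plank is held level. The disc is at about (330,265) in the side view. The stand should now be unobstructed, so I'll look at it.

```bash
python3 - <<'E'
from h import *
a=cv2.imread('pics/s3.png')[155:245,245:345];b=cv2.imread('pics/d3.png')[140:280,180:320]
cv2.imwrite('pics/c4.png',np.hstack([cv2.resize(a,(400,360),interpolation=2),np.zeros((360,5,3),np.uint8),cv2.resize(b,(360,360),interpolation=2)]))
E
```

```text
(no output)
```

View pics/c4.png

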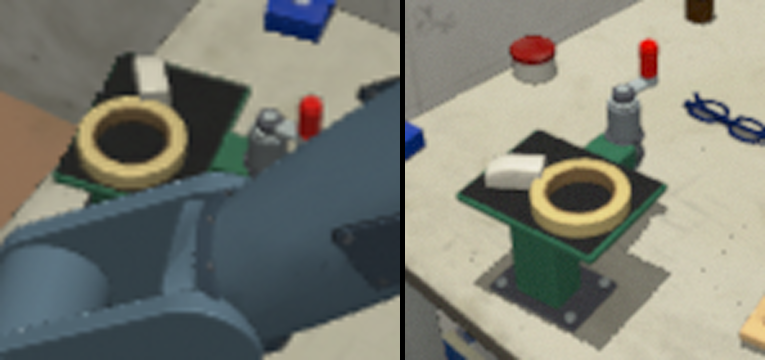

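The side crop shows the knob at (648,60) and the hub cap at (624,90), with all four platform corners in view. The scene crop shows the knob at (310,118) and the hub at (267,117).

```bash
python3 - <<'E'
from h import *
S=cam('scene');D=cam('side')
s=lambda x,y:(245+x/4,155+y/4)
d=lambda x,y:(180+(x-405)/2.571,140+y/2.571)
print('knob',meet(ray(S,*s(310,118)),ray(D,*d(648,60))))
print('knobtop',onz(S,*s(310,98),.233),onz(D,*d(648,41),.233))
print('hub',meet(ray(S,*s(268,115)),ray(D,*d(624,91))))
pd=np.array([onz(D,*d(*p),.13)[:2] for p in((584,255),(458,193),(540,131),(666,186))]) # (185,90),(185,-90),(45,-90),(45,90)
ps=np.array([onz(S,*p,.13)[:2] for p in((258.9,198.9),s(130,53),s(249,87),(292.8,207.5))])
w=np.array([[.6566,.0118],[.5257,-.0108]])
m=np.array([[.185,.09],[.185,-.09],[.045,-.09],[.045,.09]])
def fit(m,p):
    a,b=m-m.mean(0),p-p.mean(0); t=np.arctan2((a[:,0]*b[:,1]-a[:,1]*b[:,0]).sum(),(a*b).sum()); c,s_=np.cos(t),np.sin(t);Rm=np.array([[c,-s_],[s_,c]]);o=p.mean(0)-Rm@m.mean(0);return np.degrees(t),o,np.linalg.norm(p-o-m@Rm.T,axis=1)
print(fit(m,pd));print(fit(m,ps));print(fit(np.r_[m,m,m[[0,3]]],np.r_[pd,ps,w]))
E
```

```text
knob (array([ 0.45208711, -0.10839575,  0.20843218]), np.float64(0.0027040984536897345))
knobtop [ 0.45491492 -0.11060829  0.233     ] [ 0.45245468 -0.10666674  0.233     ]
hub (array([ 0.4934633 , -0.10584302,  0.18986498]), np.float64(0.005195928841409026))
(np.float64(9.017638662193017), array([ 0.4952167 , -0.10049374]), array([0.009739  , 0.0051287 , 0.00797582, 0.00284254]))
(np.float64(10.280582680125343), array([ 0.48770506, -0.10794056]), array([0.00208361, 0.00801568, 0.00682045, 0.00782054]))
(np.float64(9.604839317644704), array([ 0.49170706, -0.10478984]), array([0.00662393, 0.00643658, 0.01252951, 0.00705273, 0.00763517,
       0.01125842, 0.00299122, 0.00860871, 0.00391566, 0.00516015]))
```

Call:
carry_out(
  steps=[-0.02,-0.005,0,0,0,0,0,-0.05,-0.013,0,0,0,0.02,0,-0.08,-0.02,0,0,0,0.04,0,-0.11,-0.028,0,0,0,0.07,0,-0.14,-0.036,0,0,0,0.07,0,-0.17,-0.043,0,0,0,0.07,0,-0.2,-0.051,0,0,0,0.07,0,-0.225,-0.057,0,0,0,0.07,0,-0.245,-0.062,0,0,0,0.07,0,-0.253,-0.0645,0,0,0,0.07,0,-0.253,-0.0645,0,0,0,0.07,0,-0.253,-0.0645,0,0,0,0.07,0],
)

```text
time_s: 4.0
eef_pos: [0.4683, 0.0312, 0.1047]
eef_rot: [-0.0, 0.643, 0.766, -0.0]
wrist_force: [0.7, -0.4, -4.1]
opening: 0.271
grasp_force: 59.2
```

```bash
python3 - <<'E'
from h import *
a=snap('scene','s5.png');b=snap('side','d5.png');w=snap('wrist','w5.png')
a=a[170:250,250:350];b=b[150:260,220:340]
f=np.zeros((600,800,3),np.uint8);f[:320,:400]=cv2.resize(a,(400,320),interpolation=2);f[:360,410:800]=cv2.resize(b,(390,360),interpolation=2);f[360:,:320]=cv2.resize(w,(320,240))
cv2.imwrite('pics/c5.png',f[:,:,::-1])
E
```

```text
(no output)
```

View pics/c5.png

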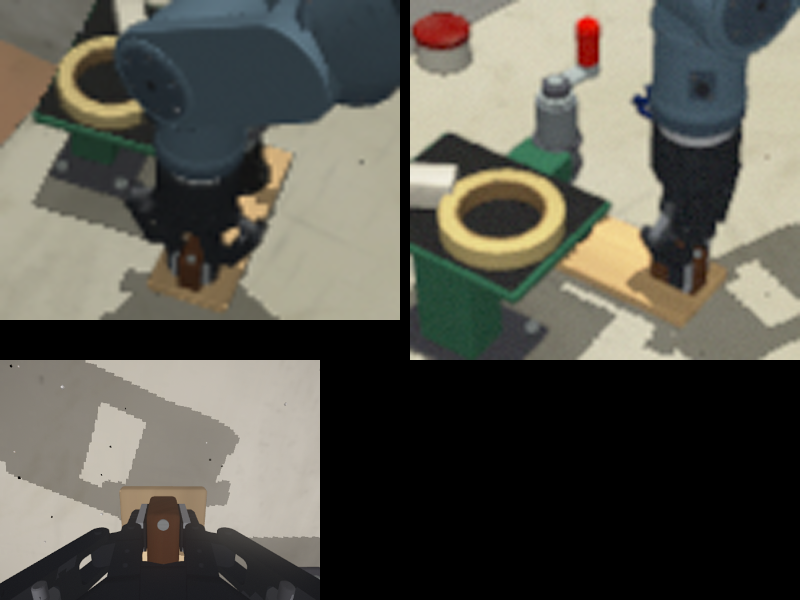

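The plank is under the jack area, but the arm hides the foot. I'll set it down, release, lift clear and check.

Call:
carry_out(
  steps=[0,0,0.006,0,0,0,0,0,0,0.011,0,0,0,0,0,0,0.011,0,0,0,0,0,0,0.011,0,0,0,0.5,0,0,0.011,0,0,0,0.8,0,0,0.011,0,0,0,0.8,0,0,0.011,0,0,0,0.8,0,0,-0.03,0,0,0,0.8,0,0,-0.07,0,0,0,0.8,0,0,-0.11,0,0,0,0.8,0,0,-0.15,0,0,0,0.8,0.05,0,-0.19,0,0,0,0.8,0.1,0,-0.2,0,0,0,0.8,0.15,0,-0.2,0,0,0,0.8,0.2,0,-0.2,0,0,0,0.8,0.22,0,-0.2,0,0,0,0.8],
)

```text
time_s: 5.75
eef_pos: [0.4296, 0.25, 0.3055]
eef_rot: [0.0, 0.642, 0.766, 0.001]
wrist_force: [0.1, -0.2, 0.2]
opening: 0.803
grasp_force: 0.0
```

```bash
python3 - <<'E'
from h import *
a=snap('scene','s6.png');b=snap('side','d6.png');w=snap('wrist','w6.png')
a=a[160:260,250:350];b=b[150:260,220:340]
f=np.zeros((600,800,3),np.uint8);f[:400,:400]=cv2.resize(a,(400,400),interpolation=2);f[:360,410:800]=cv2.resize(b,(390,360),interpolation=2);f[400:,:266]=cv2.resize(w,(266,200))
cv2.imwrite('pics/c6.png',f[:,:,::-1])
E
```

```text
(no output)
```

View pics/c6.png

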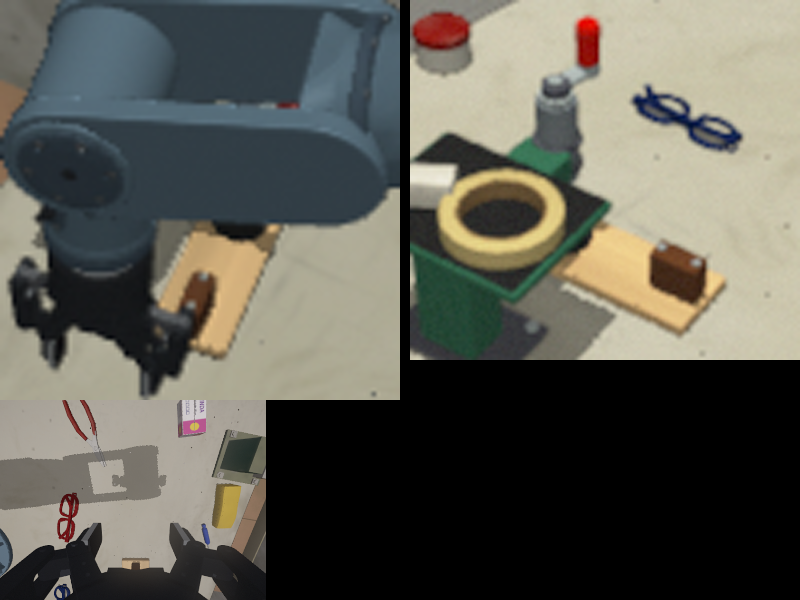

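The arm blocks the scene view. I'll tilt the hand so the wrist camera looks under the jack from the +y side.

Call:
carry_out(
  steps=[-0.04,0,0,0,-0.1,0,0.8,-0.08,0,0.01,0,-0.2,0,0.8,-0.12,0,0.02,0,-0.3,0,0.8,-0.16,0,0.04,0,-0.4,0,0.8,-0.195,0,0.055,0,-0.5,0,0.8,-0.195,0,0.055,0,-0.5,0,0.8,-0.195,0,0.055,0,-0.5,0,0.8,-0.195,0,0.055,0,-0.5,0,0.8],
)

```text
time_s: 6.7
eef_pos: [0.4647, 0.0552, 0.2506]
eef_rot: [0.189, 0.624, 0.742, -0.158]
wrist_force: [-0.6, -0.9, -0.5]
opening: 0.797
grasp_force: 0.0
```

```bash
python3 - <<'E'
from h import *
o=ctrl.get_obs();W=cam('wrist',o);print(W[3].round(3).tolist(),proj(W,(.4925,-.105,.016)),proj(W,(.4925,-.105,.05)),proj(W,(.4925,-.105,.18)))
snap('wrist','w7.png')
E
```

```text
[[0.985, 0.124, 0.12, 0.448], [0.172, -0.71, -0.683, 0.146], [0.001, 0.694, -0.72, 0.28], [0.0, 0.0, 0.0, 1.0]] [285.22257743 215.38169649] [285.2461034 236.6848604] [285.37871134 356.76357683]
```

View pics/w7.png

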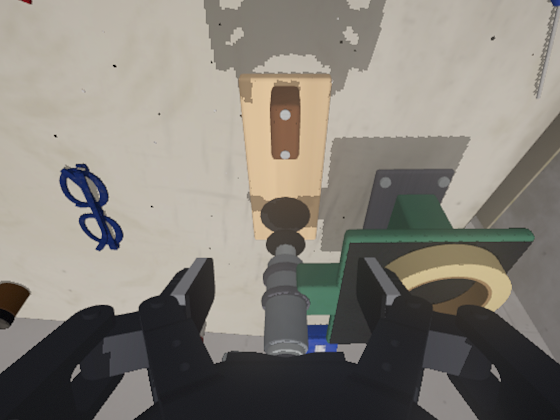

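The wrist view shows the disc centred at about (285,215), the foot ellipse at (286,242) and the tube axis at column 285, so everything is aligned across the plank. The platform's near top edge is at row 242. I'll check the alignment along y numerically.

```bash
python3 - <<'E'
from h import *
o=ctrl.get_obs();W=cam('wrist',o)
im=cv2.imread('pics/w7.png')[:,:,::-1].astype(int)
print('col285',[(r,tuple(im[r,285])) for r in range(190,264,2)])
print('col 275',[(r,im[r,275].sum()) for r in range(190,264,2)])
for r in(200,206,212,216,220,236,240,244,248):
    c=np.where(im[r,240:330].max(1)<85)[0]+240; print(r,c.min() if len(c) else 0,c.max() if len(c) else 0)
for p in((347,242),(522,242)):print(onz(W,*p,.13).round(4))
y=np.array([-.174,.985,0])
P=np.array([.4925,-.105,0])
for h in(.04,.05,.06):
  print(h,proj(W,P+[0,0,h]+.022*y),proj(W,P+[0,0,h]-.022*y),proj(W,P+[.0217,.0038,h]))
print('disc',proj(W,P+[0,0,.016]+.03*y),proj(W,P+[.0295,.0052,.016]))
x0,y0=240,180
f=cv2.resize(im[185:270,235:340].astype(np.uint8),(788,595*85//85),interpolation=2);cv2.imwrite('pics/c8.png',np.clip(f[:,:,::-1].astype(int)*2,0,255).astype(np.uint8))
E
```

```text
col285 [(190, (np.int64(215), np.int64(188), np.int64(153))), (192, (np.int64(215), np.int64(189), np.int64(154))), (194, (np.int64(215), np.int64(189), np.int64(153))), (196, (np.int64(191), np.int64(165), np.int64(131))), (198, (np.int64(77), np.int64(66), np.int64(57))), (200, (np.int64(80), np.int64(69), np.int64(59))), (202, (np.int64(78), np.int64(68), np.int64(57))), (204, (np.int64(78), np.int64(68), np.int64(57))), (206, (np.int64(78), np.int64(67), np.int64(57))), (208, (np.int64(76), np.int64(66), np.int64(56))), (210, (np.int64(76), np.int64(66), np.int64(57))), (212, (np.int64(75), np.int64(66), np.int64(57))), (214, (np.int64(75), np.int64(65), np.int64(57))), (216, (np.int64(74), np.int64(66), np.int64(57))), (218, (np.int64(73), np.int64(64), np.int64(56))), (220, (np.int64(72), np.int64(64), np.int64(56))), (222, (np.int64(72), np.int64(63), np.int64(55))), (224, (np.int64(72), np.int64(64), np.int64(57))), (226, (np.int64(70), np.int64(63), np.int64(56))), (228, (np.int64(72), np.int64(65), np.int64(58))), (230, (np.int64(70), np.int64(62), np.int64(55))), (232, (np
[... 1441 characters left out ...]
, np.int64(189)), (246, np.int64(189)), (248, np.int64(191)), (250, np.int64(236)), (252, np.int64(252)), (254, np.int64(248)), (256, np.int64(275)), (258, np.int64(300)), (260, np.int64(301)), (262, np.int64(300))]
200 272 297
206 264 306
212 261 308
216 261 309
220 262 308
236 270 301
240 267 303
244 266 304
248 267 303
[ 0.5233 -0.0157  0.13  ]
[0.6507 0.0065 0.13  ]
0.04 [284.88615174 216.11044687] [284.95603358 242.82932503] [304.36952495 230.03877002]
0.05 [284.89118698 222.67954429] [284.96204401 249.37541647] [304.78329328 236.60734981]
0.06 [284.89644844 229.54376587] [284.96830097 256.19001517] [305.21480408 243.45759176]
disc [284.86133166 196.08381698] [310.11004861 215.2996248 ]
```

View pics/c8.png

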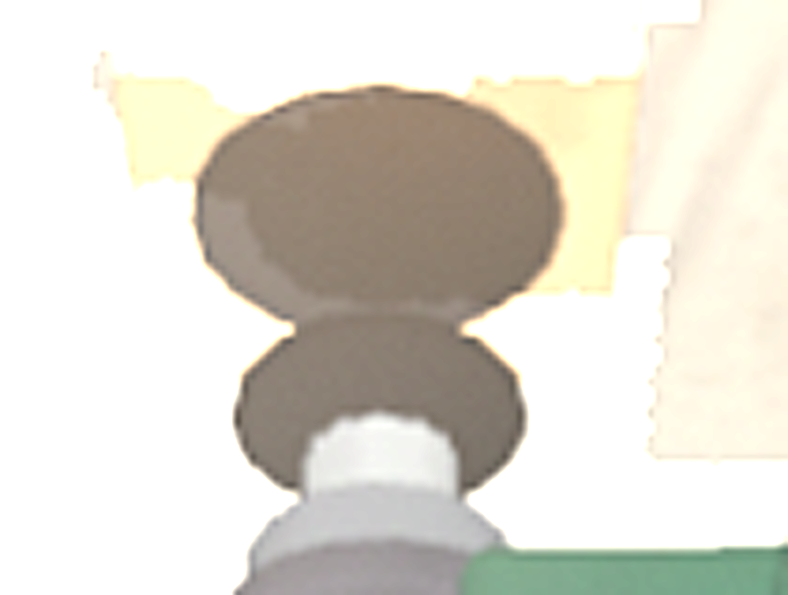

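The close-up confirms the lateral match: disc columns 261–309.5, foot 266–304, both centred at 285.2. The foot hangs at about 58 mm, so it should land after roughly 7 rad. I'll level the hand and go above the knob.

Call:
carry_out(
  steps=[-0.02,0,-0.04,0,0.1,0,0.8,-0.04,0,-0.08,0,0.2,0,0.8,-0.0524,0,-0.096,0,0.3,0,0.8,-0.08,-0.01,-0.08,0,0.4,0,0.8,-0.12,-0.02,-0.06,0,0.5,0,0.8,-0.16,-0.03,-0.04,0,0.5,0,0.8,-0.192,-0.04,-0.02,0,0.5,0,0.8,-0.192,-0.04,-0.02,0,0.5,0,0.8,-0.192,-0.04,-0.02,0,0.5,0,0.8],
)

```text
time_s: 7.65
eef_pos: [0.4525, -0.1084, 0.3602]
eef_rot: [0.0, 0.644, 0.765, 0.001]
wrist_force: [-0.2, 0.8, -0.6]
opening: 0.803
grasp_force: 0.0
```

```bash
python3 - <<'E'
from h import *
o=ctrl.get_obs();W=cam('wrist',o);im=snap('wrist','w9.png').astype(int)
r,g,b=im[...,0],im[...,1],im[...,2]
m=((r>110)&(g<70)&(b<70)).astype(np.uint8);k,l,s,c=cv2.connectedComponentsWithStats(m)
print(proj(W,(.4525,-.108,.233)))
for i in range(1,k):
    if s[i,4]>60:print(s[i],c[i].round(1),onz(W,*c[i],.22).round(4))
d=cv2.imread('pics/d6.png')[:,:,::-1].astype(int);r,g,b=d[...,0],d[...,1],d[...,2]
E
```

```text
[285.84084608 233.18201299]
[272 207  30  36 507] [287.2 219.3] [ 0.4525 -0.102   0.22  ]
```

```bash
python3 - <<'E'
from h import *
W=cam('wrist',ctrl.get_obs())
im=cv2.imread('pics/w9.png')[:,:,::-1].astype(int)
print([(r,tuple(map(int,im[r,287]))) for r in range(198,262,3)])
print([(c,tuple(map(int,im[228,c]))) for c in range(266,308,3)])
for y in(-.11,-.107,-.104,-.101):
    print(y,proj(W,(.4525,y-.011,.233))[1].round(1),proj(W,(.4525,y+.011,.233))[1].round(1),proj(W,(.4525,y+.011,.191))[1].round(1))
E
```

```text
[(198, (156, 133, 106)), (201, (143, 125, 104)), (204, (124, 125, 124)), (207, (121, 60, 54)), (210, (123, 64, 58)), (213, (123, 64, 58)), (216, (134, 65, 59)), (219, (138, 67, 61)), (222, (151, 68, 62)), (225, (151, 70, 63)), (228, (151, 70, 64)), (231, (151, 71, 64)), (234, (151, 72, 65)), (237, (152, 72, 66)), (240, (152, 74, 68)), (243, (152, 73, 67)), (246, (172, 151, 140)), (249, (186, 180, 169)), (252, (186, 179, 168)), (255, (185, 179, 168)), (258, (188, 182, 171)), (261, (191, 184, 173))]
[(266, (195, 189, 179)), (269, (197, 192, 181)), (272, (131, 66, 60)), (275, (143, 70, 63)), (278, (152, 71, 65)), (281, (152, 71, 65)), (284, (152, 70, 64)), (287, (151, 70, 64)), (290, (152, 70, 65)), (293, (152, 70, 64)), (296, (151, 69, 63)), (299, (137, 68, 62)), (302, (130, 81, 76)), (305, (117, 117, 116))]
-0.11 252.2 221.8 206.8
-0.107 248.1 217.5 203.2
-0.104 244.1 213.2 199.5
-0.101 240.0 208.9 195.9
```

Call:
carry_out(
  steps=[0.001,0,0.04,0,0,0,0.8,0.001,0,0.075,0,0,0,0.8,0.001,0,0.088,0,0,0,0.8,0.001,0,0.088,0,0,0,0.8,0.001,0,0.088,0,0,0,0.4,0.001,0,0.088,0,0,0,0,0.001,0,0.088,0,0,0,0,0.001,0,0.088,0,0,0,0,0.001,0,0.088,0,0,0,0,0.001,0,0.088,0,0,0,0],
)

```text
time_s: 8.7
eef_pos: [0.4532, -0.1074, 0.2732]
eef_rot: [0.002, 0.643, 0.766, 0.001]
wrist_force: [1.3, 1.6, 6.9]
opening: 0.24
grasp_force: 58.5
```

```bash
python3 - <<'E'
from h import *
for i in range(1):
    o=ctrl.get_obs();print(o['eef_pos'].round(4),o['wrist_force'].round(2),o['opening'],o['grasp_force'])
E
```

```text
[ 0.4532 -0.1074  0.2732] [1.26 1.65 6.94] 0.2404480090440883 58.516295157310196
```

Call:
carry_out(
  steps=[0.0063,0.0012,0,0,0,0,0,0.0123,0.0035,0,0,0,0,0,0.0178,0.0066,0,0,0,0,0,0.0228,0.0106,0,0,0,0,0,0.0271,0.0153,0,0,0,0,0],
)

```text
time_s: 9.2
eef_pos: [0.4638, -0.08, 0.2733]
eef_rot: [0.003, 0.643, 0.766, -0.001]
wrist_force: [2.3, -10.0, 2.2]
opening: 0.24
grasp_force: 58.6
```

```bash
cat > g.py <<'E'
from h import *
import sys
o=ctrl.get_obs();t=np.radians(10);u=np.array([-np.sin(t),np.cos(t)]);v=np.array([np.cos(t),np.sin(t)])
C=np.array([float(sys.argv[1]),float(sys.argv[2])]);p=o['eef_pos'][:2]-C;f=o['wrist_force'][:2];ph=np.arctan2(p@u,-p@v)
rad=p/np.linalg.norm(p);tan=np.array([rad[1],-rad[0]])
print('r',np.linalg.norm(p).round(4),'phi',ph.round(3),'Frad',(f@rad).round(2),'Ftan',(f@tan).round(2),'F',o['wrist_force'].round(2),'tool fx fy',(f@u).round(2),(f@v).round(2),o['eef_pos'].round(4),'t',o['time_s'],o['grasp_force'])
E
python3 g.py .4931 -.105
```

```text
r 0.0386 phi 0.88 Frad -8.27 Ftan -6.09 F [ 2.34 -9.99  2.24] tool fx fy -10.25 0.57 [ 0.4638 -0.08    0.2733] t 9.2 58.587031106666245
```

```bash
cat > p.py <<'E'
import numpy as np,sys
cx,cy,a,b,n,qx,qy=map(float,sys.argv[1:]);t=np.radians(10);u=np.array([-np.sin(t),np.cos(t)]);v=np.array([np.cos(t),np.sin(t)])
for ph in np.linspace(a,b,int(n)):
    P=np.array([cx,cy])+.04*(np.sin(ph)*u-np.cos(ph)*v);d=P-[qx,qy];print('%.4f, %.4f, 0,0,0,0,0,'%(d@u,d@v))
print('Q',P.round(4))
E
python3 p.py .4932 -.107 1.1 2.9 13 .4627 -.0780
```

```text
0.0018, 0.0069, 0,0,0,0,0,
0.0041, 0.0124, 0,0,0,0,0,
0.0056, 0.0182, 0,0,0,0,0,
0.0061, 0.0242, 0,0,0,0,0,
0.0058, 0.0302, 0,0,0,0,0,
0.0046, 0.0360, 0,0,0,0,0,
0.0025, 0.0416, 0,0,0,0,0,
-0.0004, 0.0469, 0,0,0,0,0,
-0.0040, 0.0517, 0,0,0,0,0,
-0.0083, 0.0558, 0,0,0,0,0,
-0.0132, 0.0593, 0,0,0,0,0,
-0.0186, 0.0620, 0,0,0,0,0,
-0.0243, 0.0638, 0,0,0,0,0,
Q [ 0.5298 -0.0908]
```

Call:
carry_out(
  steps=[0.0018,0.0069,0,0,0,0,0,0.0041,0.0124,0,0,0,0,0,0.0056,0.0182,0,0,0,0,0,0.0061,0.0242,0,0,0,0,0,0.0058,0.0302,0,0,0,0,0,0.0046,0.036,0,0,0,0,0,0.0025,0.0416,0,0,0,0,0],
)

```text
time_s: 9.9
eef_pos: [0.503, -0.0687, 0.2732]
eef_rot: [0.0, 0.643, 0.766, -0.001]
wrist_force: [-7.6, -1.6, 10.4]
opening: 0.24
grasp_force: 59.6
```

```bash
python3 g.py .4932 -.107;python3 p.py .4932 -.107 2.0 2.0 1 .4627 -.0780
```

```text
r 0.0395 phi 1.997 Frad -3.48 Ftan -6.97 F [-7.62 -1.63 10.39] tool fx fy -0.29 -7.79 [ 0.503  -0.0687  0.2732] t 9.9 59.5908920234416
0.0025, 0.0416, 0,0,0,0,0,
Q [ 0.5033 -0.0683]
```

```bash
python3 p.py .4931 -.1074 2.15 4.1 14 .5033 -.0683
```

```text
-0.0033, 0.0051, 0,0,0,0,0,
-0.0069, 0.0098, 0,0,0,0,0,
-0.0112, 0.0140, 0,0,0,0,0,
-0.0161, 0.0174, 0,0,0,0,0,
-0.0215, 0.0201, 0,0,0,0,0,
-0.0272, 0.0220, 0,0,0,0,0,
-0.0331, 0.0230, 0,0,0,0,0,
-0.0391, 0.0231, 0,0,0,0,0,
-0.0450, 0.0223, 0,0,0,0,0,
-0.0508, 0.0206, 0,0,0,0,0,
-0.0562, 0.0181, 0,0,0,0,0,
-0.0612, 0.0148, 0,0,0,0,0,
-0.0657, 0.0108, 0,0,0,0,0,
-0.0695, 0.0062, 0,0,0,0,0,
Q [ 0.5214 -0.1356]
```

Call:
carry_out(
  steps=[-0.0033,0.0051,0,0,0,0,0,-0.0069,0.0098,0,0,0,0,0,-0.0112,0.014,0,0,0,0,0,-0.0161,0.0174,0,0,0,0,0,-0.0215,0.0201,0,0,0,0,0,-0.0272,0.022,0,0,0,0,0,-0.0331,0.023,0,0,0,0,0,-0.0391,0.0231,0,0,0,0,0,-0.045,0.0223,0,0,0,0,0,-0.0508,0.0206,0,0,0,0,0,-0.0562,0.0181,0,0,0,0,0,-0.0612,0.0148,0,0,0,0,0,-0.0657,0.0108,0,0,0,0,0,-0.0695,0.0062,0,0,0,0,0],
)

```text
time_s: 11.3
eef_pos: [0.5226, -0.135, 0.2733]
eef_rot: [0.001, 0.643, 0.766, 0.002]
wrist_force: [3.0, 4.9, 5.9]
opening: 0.236
grasp_force: 59.0
```

```bash
python3 g.py .4931 -.1074; python3 p.py .4931 -.1074 4.25 6.05 13 .5214 -.1356
```

```text
r 0.0404 phi -2.214 Frad -1.16 Ftan -5.63 F [3.01 4.9  5.91] tool fx fy 4.31 3.81 [ 0.5226 -0.135   0.2733] t 11.3 59.00419131091439
-0.0031, -0.0051, 0,0,0,0,0,
-0.0054, -0.0107, 0,0,0,0,0,
-0.0068, -0.0165, 0,0,0,0,0,
-0.0073, -0.0225, 0,0,0,0,0,
-0.0069, -0.0285, 0,0,0,0,0,
-0.0057, -0.0343, 0,0,0,0,0,
-0.0035, -0.0399, 0,0,0,0,0,
-0.0006, -0.0451, 0,0,0,0,0,
0.0031, -0.0499, 0,0,0,0,0,
0.0074, -0.0540, 0,0,0,0,0,
0.0124, -0.0574, 0,0,0,0,0,
0.0177, -0.0601, 0,0,0,0,0,
0.0234, -0.0619, 0,0,0,0,0,
Q [ 0.4564 -0.1233]
```

Call:
carry_out(
  steps=[-0.0031,-0.0051,0,0,0,0,0,-0.0054,-0.0107,0,0,0,0,0,-0.0068,-0.0165,0,0,0,0,0,-0.0073,-0.0225,0,0,0,0,0,-0.0069,-0.0285,0,0,0,0,0,-0.0057,-0.0343,0,0,0,0,0],
)

```text
time_s: 11.9
eef_pos: [0.4902, -0.1477, 0.2733]
eef_rot: [0.003, 0.643, 0.766, 0.001]
wrist_force: [7.5, 1.4, 2.7]
opening: 0.236
grasp_force: 58.8
```

```bash
python3 g.py .4931 -.1074; python3 p.py .4931 -.1074 5.0 5.0 1 .5214 -.1356; python3 p.py .4931 -.1074 5.15 7.25 15 .4882 -.1471
```

```text
r 0.0404 phi -1.324 Frad -1.9 Ftan -7.35 F [7.47 1.36 2.65] tool fx fy 0.04 7.59 [ 0.4902 -0.1477  0.2733] t 11.9 58.76042075239866
-0.0057, -0.0343, 0,0,0,0,0,
Q [ 0.4886 -0.1471]
0.0020, -0.0052, 0,0,0,0,0,
0.0050, -0.0105, 0,0,0,0,0,
0.0086, -0.0152, 0,0,0,0,0,
0.0130, -0.0193, 0,0,0,0,0,
0.0179, -0.0227, 0,0,0,0,0,
0.0233, -0.0254, 0,0,0,0,0,
0.0290, -0.0272, 0,0,0,0,0,
0.0349, -0.0281, 0,0,0,0,0,
0.0409, -0.0282, 0,0,0,0,0,
0.0469, -0.0273, 0,0,0,0,0,
0.0526, -0.0256, 0,0,0,0,0,
0.0580, -0.0231, 0,0,0,0,0,
0.0630, -0.0197, 0,0,0,0,0,
0.0674, -0.0157, 0,0,0,0,0,
0.0712, -0.0110, 0,0,0,0,0,
Q [ 0.465  -0.0789]
```

Call:
carry_out(
  steps=[0.002,-0.0056,0,0,0,0,0,0.005,-0.0109,0,0,0,0,0,0.0086,-0.0156,0,0,0,0,0,0.013,-0.0197,0,0,0,0,0,0.0179,-0.0231,0,0,0,0,0],
)

```text
time_s: 12.4
eef_pos: [0.464, -0.135, 0.2733]
eef_rot: [0.003, 0.643, 0.766, 0.0]
wrist_force: [4.8, -4.3, 1.1]
opening: 0.237
grasp_force: 58.7
```

```bash
python3 g.py .4931 -.1074; python3 p.py .4931 -.1074 5.75 5.75 1 .4886 -.1471; python3 p.py .4931 -.1074 5.9 6.5 5 .4628 -.1335
```

```text
r 0.0401 phi -0.585 Frad -0.54 Ftan -6.4 F [ 4.8  -4.27  1.09] tool fx fy -5.04 3.99 [ 0.464  -0.135   0.2733] t 12.4 58.678589115163504
0.0180, -0.0231, 0,0,0,0,0,
Q [ 0.4627 -0.1334]
0.0055, -0.0027, 0,0,0,0,0,
0.0112, -0.0045, 0,0,0,0,0,
0.0171, -0.0055, 0,0,0,0,0,
0.0231, -0.0055, 0,0,0,0,0,
0.0290, -0.0047, 0,0,0,0,0,
Q [ 0.4531 -0.1057]
```

Call:
carry_out(
  steps=[0.0055,-0.0027,0,0,0,0,0,0.0112,-0.0045,0,0,0,0,0,0.0171,-0.0055,0,0,0,0,0,0.0231,-0.0055,0,0,0,0,0,0.029,-0.0047,0,0,0,0,0],
)

```text
time_s: 12.9
eef_pos: [0.4534, -0.1076, 0.2733]
eef_rot: [0.002, 0.643, 0.766, -0.001]
wrist_force: [-3.4, -7.1, 5.8]
opening: 0.236
grasp_force: 59.2
```

```bash
python3 g.py .4931 -.1074; python3 p.py .4931 -.1074 6.62 8.42 16 .4531 -.1057
```

```text
r 0.0397 phi 0.169 Frad 3.44 Ftan -7.04 F [-3.4  -7.06  5.76] tool fx fy -6.36 -4.58 [ 0.4534 -0.1076  0.2733] t 12.9 59.16569564075502
0.0046, 0.0013, 0,0,0,0,0,
0.0090, 0.0032, 0,0,0,0,0,
0.0132, 0.0056, 0,0,0,0,0,
0.0171, 0.0084, 0,0,0,0,0,
0.0205, 0.0117, 0,0,0,0,0,
0.0236, 0.0154, 0,0,0,0,0,
0.0262, 0.0194, 0,0,0,0,0,
0.0283, 0.0237, 0,0,0,0,0,
0.0299, 0.0283, 0,0,0,0,0,
0.0309, 0.0330, 0,0,0,0,0,
0.0314, 0.0377, 0,0,0,0,0,
0.0312, 0.0425, 0,0,0,0,0,
0.0305, 0.0473, 0,0,0,0,0,
0.0293, 0.0519, 0,0,0,0,0,
0.0275, 0.0564, 0,0,0,0,0,
0.0251, 0.0605, 0,0,0,0,0,
Q [ 0.5084 -0.0704]
```

Call:
carry_out(
  steps=[0.0046,0.0013,0,0,0,0,0,0.009,0.0032,0,0,0,0,0,0.0132,0.0056,0,0,0,0,0,0.0171,0.0084,0,0,0,0,0],
)

```text
time_s: 13.3
eef_pos: [0.458, -0.0892, 0.2732]
eef_rot: [0.001, 0.643, 0.766, -0.002]
wrist_force: [-7.1, -7.3, 9.3]
opening: 0.24
grasp_force: 59.7
```

```bash
python3 g.py .4931 -.1074; python3 p.py .4931 -.1074 6.98 6.98 1 .4531 -.1057;python3 p.py .4931 -.1074 7.1 8.3 11 .4584 -.0874
```

```text
r 0.0395 phi 0.652 Frad 2.93 Ftan -9.79 F [-7.1  -7.34  9.28] tool fx fy -6.0 -8.27 [ 0.458  -0.0892  0.2732] t 13.3 59.68211180914807
0.0171, 0.0084, 0,0,0,0,0,
Q [ 0.4584 -0.0874]
0.0034, 0.0033, 0,0,0,0,0,
0.0065, 0.0070, 0,0,0,0,0,
0.0091, 0.0110, 0,0,0,0,0,
0.0112, 0.0153, 0,0,0,0,0,
0.0128, 0.0199, 0,0,0,0,0,
0.0138, 0.0246, 0,0,0,0,0,
0.0143, 0.0293, 0,0,0,0,0,
0.0141, 0.0341, 0,0,0,0,0,
0.0134, 0.0389, 0,0,0,0,0,
0.0122, 0.0435, 0,0,0,0,0,
0.0104, 0.0480, 0,0,0,0,0,
Q [ 0.5038 -0.0689]
```

Call:
carry_out(
  steps=[0.0034,0.0033,0,0,0,0,0,0.0065,0.007,0,0,0,0,0],
)

```text
time_s: 13.5
eef_pos: [0.4634, -0.0814, 0.2732]
eef_rot: [0.001, 0.643, 0.766, -0.002]
wrist_force: [-11.1, -6.3, 11.3]
opening: 0.239
grasp_force: 60.0
```

```bash
python3 g.py .4931 -.1074; python3 p.py .4931 -.1074 7.34 7.46 2 .4643 -.0796
```

```text
r 0.0395 phi 0.894 Frad 4.13 Ftan -12.06 F [-11.05  -6.35  11.32] tool fx fy -4.33 -11.99 [ 0.4634 -0.0814  0.2732] t 13.5 59.95885712715335
0.0025, 0.0039, 0,0,0,0,0,
0.0046, 0.0082, 0,0,0,0,0,
Q [ 0.4716 -0.0737]
```

The load is 12.1 N against about 7 N free-running. Free-running was last seen at φ ≈ 6.45, so the foot load should be 25–30 N, which is inside the target. I'll relax the hand, release and lift away.

Call:
carry_out(
  steps=[-0.0016,-0.0012,0,0,0,0,0,-0.0016,-0.0012,0,0,0,0,0.3,-0.0016,-0.0012,0,0,0,0,0.6,-0.0016,-0.0012,0,0,0,0,0.6,-0.0016,-0.0012,0,0,0,0,0.6,-0.0016,-0.0012,0,0,0,0,0.6,-0.0016,-0.0012,-0.02,0,0,0,0.6,-0.0016,-0.0012,-0.05,0,0,0,0.6,-0.0016,-0.0012,-0.09,0,0,0,0.6,-0.0016,-0.0012,-0.13,0,0,0,0.6,-0.0016,-0.0012,-0.13,0,0,0,0.6,-0.0016,-0.0012,-0.13,0,0,0,0.6],
)

```text
time_s: 14.7
eef_pos: [0.4634, -0.0817, 0.4023]
eef_rot: [0.001, 0.643, 0.766, 0.0]
wrist_force: [0.2, -0.4, -1.3]
opening: 0.599
grasp_force: 0.0
```

```bash
python3 - <<'E'
from h import *
o=ctrl.get_obs();W=cam('wrist',o);im=snap('wrist','w10.png').astype(int)
r,g,b=im[...,0],im[...,1],im[...,2]
m=((r>110)&(g<80)&(b<75)).astype(np.uint8);k,l,s,c=cv2.connectedComponentsWithStats(m)
print(o['eef_pos'],proj(W,(.4634,-.0814,.215)),[(s[i],c[i]) for i in range(1,k) if s[i,4]>100])
d=snap('side','d10.png').astype(int);e=cv2.imread('pics/d6.png')[:,:,::-1].astype(int)
df=(np.abs(d-e).max(2)>40).astype(np.uint8);k,l,s,c=cv2.connectedComponentsWithStats(df);print([list(s[i]) for i in range(1,k) if s[i,4]>15])
E
```

```text
[ 0.46342352 -0.08167888  0.40233016] [285.42438984 210.58786482] [(array([272, 196,  26,  32, 662], dtype=int32), array([284.91389728, 211.6163142 ]))]
[[np.int32(252), np.int32(0), np.int32(131), np.int32(135), np.int32(5484)], [np.int32(432), np.int32(0), np.int32(18), np.int32(9), np.int32(129)], [np.int32(397), np.int32(0), np.int32(77), np.int32(81), np.int32(1306)], [np.int32(456), np.int32(0), np.int32(36), np.int32(83), np.int32(883)], [np.int32(523), np.int32(0), np.int32(15), np.int32(31), np.int32(98)], [np.int32(386), np.int32(17), np.int32(35), np.int32(51), np.int32(405)], [np.int32(441), np.int32(23), np.int32(31), np.int32(61), np.int32(515)], [np.int32(518), np.int32(33), np.int32(5), np.int32(12), np.int32(29)], [np.int32(488), np.int32(48), np.int32(29), np.int32(76), np.int32(348)], [np.int32(435), np.int32(63), np.int32(9), np.int32(20), np.int32(65)], [np.int32(362), np.int32(68), np.int32(13), np.int32(39), np.int32(195)], [np.int32(399), np.int32(83), np.int32(17), np.int32(11), np.int32(75)], [np.int32(271), np.int32(115), np.int32(212), np.int32(190), np.int32(9737)], [np.int32(479), np.int32(122), np.int32(14), np.int32(11), np.int32(99)], [np.int32(269), np.int32(155), np.int32(14), np.int32(25), np.int32(239)], [np.int32(357), np.int32(167), np.int32(5), np.int32(8), np.int32(25)], [np.int32(271), np.int32(238), np.int32(7), np.int32(5), np.int32(17)], [np.int32(280), np.int32(242), np.int32(12), np.int32(8), np.int32(41)]]
```

The knob stayed where I left it, within 1 px of the prediction. The other image changes are the arm and its shadow, so I'm handing in.

```bash
python3 -c "
from bench import ctrl
print(ctrl.hand_in())"
```

```text
the job is handed in; nothing more can be done
None
```

The plank's disc is under the jack foot, and I cranked until the load was about 12 N against about 7 N running free (roughly 1.7 times, nearer 1.6 against the stated 7.5 N; I estimate 25–30 N on the foot); I then let go, touched nothing else that I know of, and handed in at about 15 s, with no result reported back.

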